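# Pump up the hydraulic lock vice

## Task

Clamp the brass lock cylinder that lies between the jaws of the small hydraulic vice, using only the fingertips: push the red-tipped release lever round to its shut stop, then press the black palm plunger down and let it rise, as often as needed, until the orange indicator pin has popped fully out and stays out with the plunger up. Then stop pumping and leave the plunger up, because pumping on would crush the cylinder. Pick nothing up, and leave the silver lock cylinder, the padlock and the hex key beside the vice where they lie.

Things in the scene. Friction and masses are not known exactly. Their poses are not given: they have to be found in the camera images.
- vice: Vice on a grey base 150 x 198 x 15 mm, fixed. Origin on the bench top below the ram's axis; x away from the robot (within 0.5 rad), y left along the ram's travel, z up. Right to left: release valve, hydraulic cylinder (61 mm high), ram, brass cylinder, blue jaw. A blue block 87 mm high behind carries the plunger. Come in from above: farther left stand a plate 0.25 m tall and a machine 0.35 m tall.
- plunger_top (a point): Centre of the top of the black palm plunger, a slightly domed round cap of 51 mm diameter on a steel rod, 144 mm above the bench when up and the highest part of the vice; at x = 58, y = -35 mm in the vice's frame. It moves straight down.
- plunger (a joint): Plunger travel in m: 0 = up (its spring returns it within 0.5 s), 0.024 = bottom. Takes 6 to 13 N, up to 20 N late on. With the release lever shut, a full stroke moves the ram 3.6 mm or, once it bears, adds about 9 N of clamping force; it clicks forward in three steps, the first about 10 mm down, so shorter strokes give less or nothing. Let it rise fully. With the lever open nothing is held.
- valve_knob (a point): On the axis of the red upright knob at the lever's end, 12 mm under its top: round, 16 mm thick at the top, 14 mm lower down, from 61 to 95 mm above the bench, 54 mm from the lever's pivot. The lever is a level rod, its upper side 71 mm above the bench. Push the knob on its side towards the ram, first to the front, then to the right, round the pivot; low things there are under 70 mm high.
- valve_axis (a point): Point on the upright pivot axis of the release lever, at the height of valve_knob.
- valve_lever (a joint): Lever angle in rad about the upward axis (grows anticlockwise from above): 0 = open, lever 135 degrees from the vice's x axis towards its y (front left); 1.5 = shut against its stop, front right. It starts between 0 and 0.5, stays where it is left and needs about 2 N at the knob. It seals only from 1.35 on; opening it lets the pressure out.
- pin_tip (a point): Centre of the pale flat top of the pressure indicator pin, 10 mm thick and orange below its top, upright in a brass nut on the blue ram head (x = 0, y = -22 mm in the vice's frame, and up to 20 mm farther left as the ram advances). 69 mm above the bench when in, 84 mm when fully out.
- pin (a joint): How far the pin stands out, in m: 0 = in, about 0.015 = fully out. It rises only once the ram squeezes the brass cylinder against the jaw, and is fully out at 18 to 20 N of clamping force, then rises no more. It may sink 1 or 2 mm as the plunger rises, so judge it with the plunger up. The strokes needed differ (3 to 5 full ones), because the jaw is set differently each time.
- ram_pad: Steel pad 50 mm wide on the front of the vice's ram, right of the brass lock cylinder; pumping drives it to the left against the cylinder. Origin at the middle of its face.
- brass_cylinder: Brass euro-profile lock cylinder, 41 x 73 x 17 mm, lying loose on the vice's bed (30 mm above the bench) between the ram pad (right) and the blue jaw (left), with 4 to 13 mm of play. Origin at the middle of its underside; its long side lies along the vice's x.
- silver_cylinder: Silver lock cylinder 41 x 65 x 17 mm lying on the bench in front of the vice, left: to be left alone. Origin at the middle of its underside.
- brass_padlock: Brass padlock 66 x 42 x 15 mm lying behind the vice: to be left alone. Origin at the middle of its underside.
- hex_key_1: Black hex key 30 x 88 x 6 mm lying behind the vice, right: to be left alone. Origin at the middle of its underside.
There are look-alikes about, which are no part of the job. What is shaped like the brass_cylinder but purple is not meant.

How it is judged:
By the outcome, as a careful person would: the job done as asked, in the order asked, and still so for the second after the job is handed in, with the robot touching nothing.
It also fails if it takes over 61 s, if anything falls off the work surface, if the arm or the gripper's body presses on something with over 40 N, if the wrist force passes 120 N, or if a joint passes its speed limit or range.

## Robot

A 6-joint arm with a two-finger parallel gripper is mounted at the origin on a cart in front of the work surface, level with it; the furniture and walls round the work are solid. World frame = base frame: x ahead of the robot, y to its left, z up, the work surface at z = 0. Lengths are in m, angles in degrees, forces in N, time in s.
With the tool pointing down it reaches from about 0.325 to 0.85 m from the base axis. Payload 15.5 kg.
Tool frame: the origin (TCP) lies midway between the tips of the shut fingers; the grasp point (between the pads) lies 19 mm behind it; z points along the fingers, y is the line along which they close (so a half turn about z gives the same grasp; the last joint's range is limited). The gripper opens to 91 mm and grips with 3 to 60 N. Pads are 32 mm wide; open, the fingers measure 118 mm over their backs; the gripper's body (76 mm by 178 mm) begins 60 mm behind the grasp point.
Start: joints at [-5.472, 28.281, 77.091, -0, 74.628, -5.472], TCP at [0.625, 0, 0.214] pointing down, gripper open.
Joint ranges: [-166.48, 166.48], [-47.26, 123.95], [12.59, 153.08], [-70.14, 250.14], [6.76, 159.57], [-176.63, 176.63]. Speed limits (degrees/s): [108.29, 108.29, 147.25, 172.46, 172.46, 172.46].

## Interface

Orientations are given as a 3x3 rotation matrix whose columns are the frame's x, y, z axes.
In Python, from bench import ctrl gives the robot as it stands. The module is installed in compiled form; this text tells all that it offers. Calls block until the motion is done:
- ctrl.goto(position, orientation): joint-space move of the TCP to a pose.
- ctrl.move_l(position, vel=0.15, ori=None, contact_N=None): straight line of the TCP; ori=None keeps the orientation; vel is the mean speed in m/s. With contact_N (N) it stops when the force on the tool has changed by that much, and returns True; else False.
- ctrl.movej(angles): joint-space move.
- ctrl.command_gripper(opening): opening from 0.0 (shut) to 1.0 (fully open); the grip force is fixed at half the most; returns when the fingers have stopped.
- ctrl.sleep(seconds).
- ctrl.ik(position, orientation): joint angles nearest the present ones, or None.
- ctrl.read_camera(name): name is "scene" or "side" or "wrist"; returns the picture (400x640x3 uint8, blue, green, red); there is no depth.
- ctrl.camera_params(name): a dict with "fx", "fy", "cx", "cy" (pixels), "D" ([k1, k2, p1, p2, k3] as OpenCV has them; the pictures are not rectified), "pose" (4x4, takes a point from camera to world coordinates); the wrist camera has in their place "T_tool_cam" (4x4, takes a point from camera to tool coordinates, whose origin is the TCP and whose axes are the flange's). Camera axes: x right, y up, looking along -z (the intrinsics and any distortion apply to the point x, -y, -z); pixel columns grow to the right and rows downward; lengths in m; the calibration is good to about 2 mm. A picture is of the moment at which its call begins: read the wrist's pose just before it. camera_params takes no time and is no camera call.
A pose or a line that the arm cannot do raises ctrl.MotionError and nothing moves.
- ctrl.sign_off(): hands the job in; it is judged then, once.
Readings, each from a call of its own:
- ctrl.current_t(): time.
- ctrl.current_q(): joint angles.
- ctrl.current_dq(): joint speeds.
- ctrl.current_effort(): joint torques, N m.
- ctrl.current_tool_pos(): TCP position.
- ctrl.current_eef_rot(): TCP orientation.
- ctrl.current_contact_force(): force on the tool from outside, world axes, zero at the start.
- ctrl.current_wrist_torque(): the same for the moment, N m.
- ctrl.current_grip_width(): opening from 0.0 (shut) to 1.0 (fully open).
- ctrl.current_grasp_force(): force on a finger pad.
Only numpy, scipy, OpenCV 4.12 (cv2) and the standard library are available. Lean on these libraries where they do the work, as an engineer would, in place of code of your own. Each camera call takes 0.05 s, during which the arm holds its last target. There are 200 camera calls.

## Working session

There is one attempt and no reset: what is moved stays moved. The work goes in short steps, each a Python script; the robot and the scene stay as the last script left them, time stands still between calls to the robot, and variables do not carry over. Pictures are saved under pics/ and viewed, at most 10 in all, crops included, and the job is handed in when it is done.

```bash
mkdir -p pics; python3 - <<'E'
from bench import ctrl
import cv2,numpy as np
for n in("scene","side","wrist"):
    cv2.imwrite(f"pics/{n}0.png",ctrl.read_camera(n))
    p=ctrl.camera_params(n);print(n,{k:np.round(np.array(v),3).tolist() for k,v in p.items()})
print(ctrl.current_eef_rot(),ctrl.current_t())
E
```

```text
scene {'fx': 377.722, 'fy': 377.722, 'cx': 318.23, 'cy': 201.773, 'D': [-0.023, 0.0, 0.0, 0.0, 0.0], 'pose': [[0.705, 0.617, -0.348, 0.273], [-0.709, 0.607, -0.359, -0.474], [-0.01, 0.5, 0.866, 0.853], [0.0, 0.0, 0.0, 1.0]]}
side {'fx': 402.105, 'fy': 402.105, 'cx': 316.729, 'cy': 201.383, 'D': [-0.011, 0.0, 0.0, 0.0, 0.0], 'pose': [[-0.999, 0.043, -0.021, 0.581], [-0.047, -0.872, 0.488, 0.212], [0.003, 0.488, 0.873, 0.836], [0.0, 0.0, 0.0, 1.0]]}
wrist {'fx': 345.716, 'fy': 345.716, 'cx': 320.282, 'cy': 200.661, 'D': [-0.035, 0.0, 0.0, 0.0, 0.0], 'T_tool_cam': [[0.0, 0.964, 0.268, 0.076], [1.0, -0.0, -0.001, 0.0], [-0.0, 0.268, -0.964, -0.17], [0.0, 0.0, 0.0, 1.0]]}
[[-1.32496747e-05  9.99999619e-01 -8.73127804e-04]
 [ 9.99999997e-01  1.33157604e-05  7.56826803e-05]
 [ 7.56942778e-05 -8.73126799e-04 -9.99999616e-01]] 0.15
```

View pics/scene0.png

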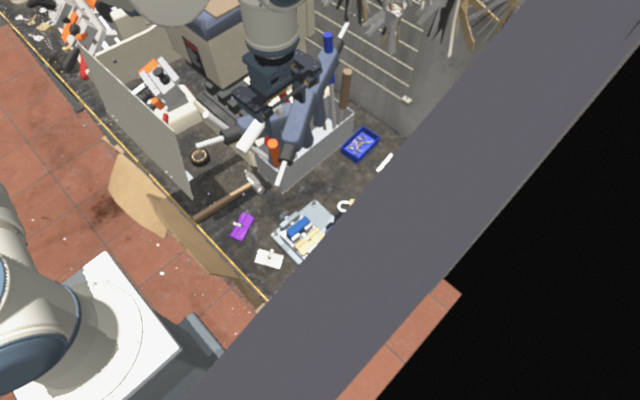

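View pics/side0.png

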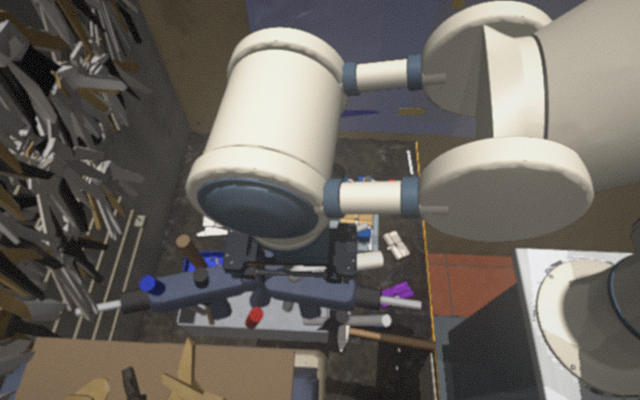

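View pics/wrist0.png

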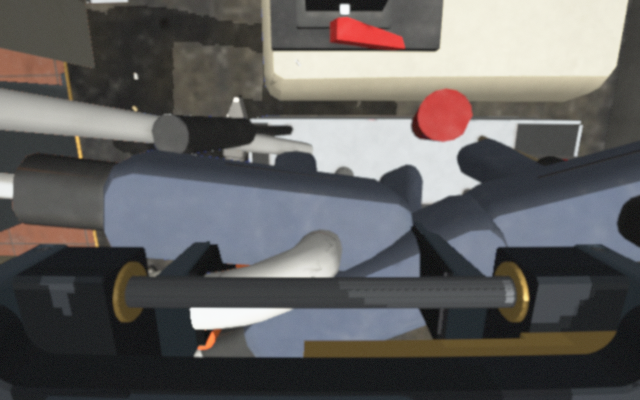

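The scene picture shows the vice at about (305,232), partly hidden by a beam. The silver cylinder is at (268,258) and the purple look-alike at (242,226). In the side view the vice is at (360,225), behind the arm. Next I'll project these points and bring the wrist camera over the vice.

```bash
cat > h.py <<'E'
from bench import ctrl
import cv2,numpy as np
def campose(n):
    p=ctrl.camera_params(n)
    if "pose" in p: T=np.array(p["pose"])
    else:
        W=np.eye(4);W[:3,:3]=ctrl.current_eef_rot();W[:3,3]=ctrl.current_tool_pos();T=W@np.array(p["T_tool_cam"])
    K=np.array([[p["fx"],0,p["cx"]],[0,p["fy"],p["cy"]],[0,0,1]]);return T,K,np.array(p["D"],float)
def ray(c,uv):
    T,K,D=c
    x,y=cv2.undistortPoints(np.array([[uv]],float),K,D)[0,0]
    d=T[:3,:3]@np.array([x,-y,-1]);return T[:3,3],d/np.linalg.norm(d)
def at_z(c,uv,z):
    o,d=ray(c,uv);return o+d*(z-o[2])/d[2]
def tri(rs):
    A=sum(np.eye(3)-np.outer(d,d) for o,d in rs);b=sum((np.eye(3)-np.outer(d,d))@o for o,d in rs)
    X=np.linalg.solve(A,b);return X,[np.linalg.norm((np.eye(3)-np.outer(d,d))@(X-o)) for o,d in rs]
def proj(c,X):
    T,K,D=c
    P=(np.asarray(X)-T[:3,3])@T[:3,:3]
    r,_=cv2.projectPoints((P*[1,-1,-1]).reshape(-1,1,3),np.zeros(3),np.zeros(3),K,D);return r[:,0]
def R(a): # tool down, tool y at angle a (deg) from world x ; a=0 is the start pose
    c,s=np.cos(np.radians(a)),np.sin(np.radians(a))
    return np.column_stack([[-s,c,0],[c,s,0],[0,0,-1]])
def R_(a): return R(a)
E
python3 - <<'E'
from h import *
c=campose("scene")
for n,uv,z in[("baseL",(272,235),.015),("baseTop",(318,200),.015),("brass",(308,240),.047),("silver",(268,258),.017),("purple",(242,226),.017)]:print(n,at_z(c,uv,z).round(3))
c=campose("side")
for n,uv,z in[("silver",(396,244),.017),("purple",(398,291),.017),("blue",(362,233),.08)]:print(n,at_z(c,uv,z).round(3))
for p in [(.52,-.25,.35),(.52,-.2,.35),(.52,-.3,.35)]:
  for a in(0,180,90,-90):
    q=ctrl.ik(p,R(a));print(p,a,None if q is None else np.round(q,0))
E
```

```text
baseL [ 0.465 -0.111  0.015]
baseTop [ 0.614 -0.122  0.015]
brass [ 0.508 -0.195  0.047]
silver [ 0.418 -0.15   0.017]
purple [ 0.428 -0.041  0.017]
silver [ 0.421 -0.146  0.017]
purple [ 0.422 -0.04   0.017]
blue [ 0.502 -0.14   0.08 ]
(0.52, -0.25, 0.35) 0 [-32.  19.  72.  -0.  90. -32.]
(0.52, -0.25, 0.35) 180 [-32.  19.  72.  -0.  90. 148.]
(0.52, -0.25, 0.35) 90 [ -32.   19.   72.   -0.   90. -122.]
(0.52, -0.25, 0.35) -90 [-32.  19.  72.  -0.  90.  58.]
(0.52, -0.2, 0.35) 0 [-27.  17.  74.  -0.  89. -27.]
(0.52, -0.2, 0.35) 180 [-27.  17.  74.  -0.  89. 153.]
(0.52, -0.2, 0.35) 90 [ -27.   17.   74.   -0.   89. -117.]
(0.52, -0.2, 0.35) -90 [-27.  17.  74.  -0.  89.  63.]
(0.52, -0.3, 0.35) 0 [-36.  21.  68.  -0.  91. -36.]
(0.52, -0.3, 0.35) 180 [-36.  21.  68.  -0.  91. 144.]
(0.52, -0.3, 0.35) 90 [ -36.   21.   68.   -0.   91. -126.]
(0.52, -0.3, 0.35) -90 [-36.  21.  68.  -0.  91.  54.]
```

```bash
python3 - <<'E'
from h import *
ctrl.move_l([.625,0,.33],vel=.2)
ctrl.goto([.54,-.17,.34],R(0))
ctrl.command_gripper(0)
c=campose("wrist");np.savez("w1",T=c[0],K=c[1],D=c[2])
for n in("wrist","scene","side"):
  cv2.imwrite(f"pics/{n}1.png",ctrl.read_camera(n))
print(ctrl.current_t(),ctrl.current_tool_pos())
a=cv2.imread("pics/scene1.png")[170:310,220:400];b=cv2.imread("pics/side1.png")[130:290,290:470]
cv2.imwrite("pics/both1.png",np.hstack([cv2.resize(a[:140,:180],None,fx=2.2,fy=2.2),cv2.resize(b[:140,:180],None,fx=2.2,fy=2.2)]))
E
```

```text
3.1833 [ 0.53998786 -0.16998572  0.33996752]
```

View pics/wrist1.png

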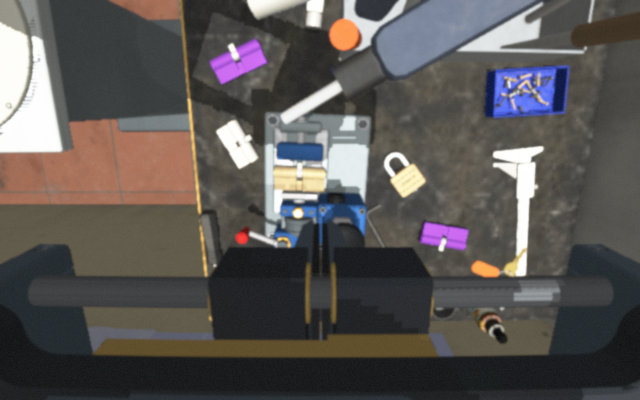

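View pics/both1.png

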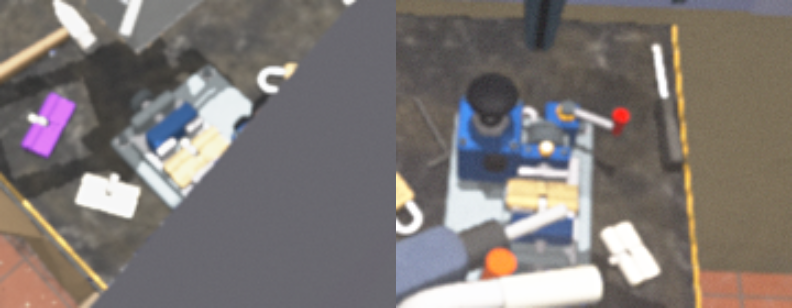

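The wrist picture shows the red knob at (241,238), pivot at (284,241), pin at (298,213) and brass cylinder at (299,178). The blue jaw is at (300,151) and the base's left corners at (267,116) and (369,114). The side crop shows the black plunger at (334,173), knob at (392,182) and pin at (359,198). I'll take a second wrist view from farther right.

```bash
python3 - <<'E'
from h import *
c1=campose("wrist");s=campose("side")
ctrl.move_l([.54,-.29,.34],vel=.2)
c2=campose("wrist");np.savez("w2",T=c2[0],K=c2[1],D=c2[2])
im=ctrl.read_camera("wrist");cv2.imwrite("pics/wrist2.png",im)
cv2.imwrite("pics/w2crop.png",cv2.resize(im[20:240,220:440],None,fx=2.7,fy=2.7,interpolation=cv2.INTER_CUBIC))
for n,uw,us in[("knob",(241,238),(392.3,182.3)),("pin",(298,213),(358.6,197.7)),("pivot",(284,241),(367.7,179))]:
    X,e=tri([ray(c1,uw),ray(s,us)]);print(n,X.round(4),np.round(e,4),proj(c2,X).round(0))
print("plunger",at_z(s,(334.1,172.7),.144),proj(c2,at_z(s,(334.1,172.7),.144)))
print("base",[at_z(c1,u,.015).round(4) for u in((267,116),(369,114))],at_z(c1,(300,178),.047),ctrl.current_t())
E
```

```text
knob [ 0.4354 -0.264   0.0838] [0.0002 0.0002] [[235. 148.]]
pin [ 0.5082 -0.2384  0.0545] [0.0015 0.0015] [[295. 125.]]
pivot [ 0.4918 -0.2648  0.092 ] [0.0015 0.0015] [[280. 149.]]
plunger [ 0.56535704 -0.24334527  0.144     ] [[344.20800274 134.65009554]]
base [array([ 0.466 , -0.1091,  0.015 ]), array([ 0.6083, -0.1063,  0.015 ])] [ 0.5127369  -0.19073273  0.047     ] 3.9833
```

View pics/w2crop.png

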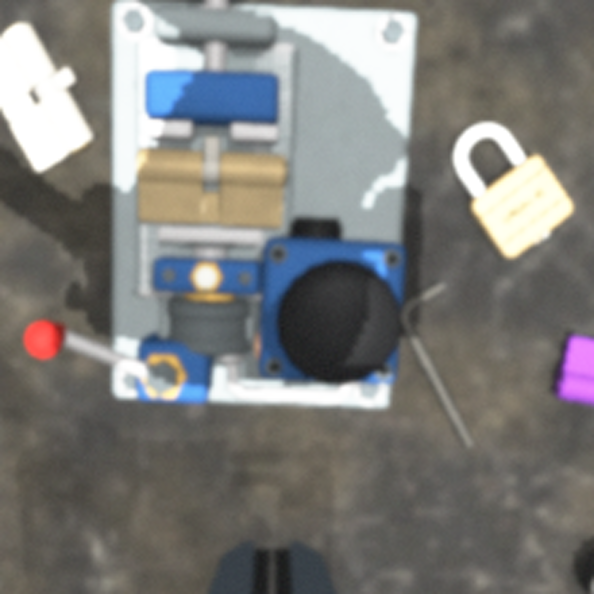

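The crop shows the whole vice, with the plunger at full-image (346,139), knob at (236,146), pivot at (280,159) and pin at (296,123). The brass cylinder sits between the ram pad and the blue jaw; the purple ones and the silver one lie off the vice.

```bash
python3 - <<'E'
from h import *
L=lambda n:(lambda f:(f["T"],f["K"],f["D"]))(np.load(n))
c1,c2,s=L("w1.npz"),L("w2.npz"),campose("side")
f=lambda x,y:(220+x/2.7,20+y/2.7)
for n,u1,u2,us in[("knob",(241,238),f(43,340),(392.3,182.3)),("pin",(298,213),f(206,278),(358.6,197.7)),("pivot",(284,241),f(163,376),(367.7,179)),("plunger",None,f(340,321),(334.1,172.7))]:
    rs=[ray(c2,u2),ray(s,us)]+([ray(c1,u1)] if u1 else [])
    X,e=tri(rs);print(n,X.round(4),np.round(e,4))
z=dict(knob=.095,pin=.069,pivot=.078,plunger=.144)
for n,u in[("knob",(43,340)),("pin",(206,278)),("pivot",(163,376)),("plunger",(340,321))]:print(n,at_z(c2,f(*u),z[n]).round(4))
B=np.array([at_z(c2,f(*u),.015)[:2] for u in((112,3),(416,13),(388,407),(113,401))]);print(B.round(4))
print(np.degrees(np.arctan2(*(B[1]-B[0])[::-1])),np.degrees(np.arctan2(*(B[2]-B[3])[::-1])),np.degrees(np.arctan2(*(B[0]-B[3])[::-1]))-90)
E
```

```text
knob [ 0.4367 -0.2617  0.0878] [0.0009 0.0008 0.0006]
pin [ 0.509  -0.2359  0.0596] [0.0008 0.0019 0.0014]
pivot [ 0.4886 -0.2797  0.0649] [0.0016 0.0026 0.0039]
plunger [ 0.5665 -0.2481  0.1372] [0.0013 0.0013]
knob [ 0.4393 -0.2606  0.095 ]
pin [ 0.5104 -0.2351  0.069 ]
pivot [ 0.4902 -0.2793  0.078 ]
plunger [ 0.5672 -0.2477  0.144 ]
[[ 0.4632 -0.1063]
 [ 0.611  -0.1108]
 [ 0.6035 -0.3056]
 [ 0.4556 -0.3024]]
-1.7231718914852843 -1.2483596734647935 -2.2065343263901127
```

```bash
python3 - <<'E'
from h import *
L=lambda n:(lambda f:(f["T"],f["K"],f["D"]))(np.load(n))
c1,c2,s=L("w1.npz"),L("w2.npz"),campose("side")
X,e=tri([ray(c1,(287,118)),ray(s,(366.8,226.4))]);print("rod tip",X.round(3),np.round(e,3))
print("orange cap",[x if isinstance(x,list) else x.round(3) for x in tri([ray(c1,(344,35)),ray(s,(290+103/2.2,130+263/2.2))])])
piv=np.array([.4902,-.2793]);r=.0542
def pose(th,d): # d: finger centre behind knob axis
    t=np.radians(th);k=piv+r*np.array([np.cos(t),np.sin(t)]);tan=np.array([-np.sin(t),np.cos(t)])
    return k-d*tan
p=pose(159.8,.036)
print(p)
ctrl.goto([*p,.16],R(-20))
ctrl.move_l([*p,.077],vel=.12,contact_N=8)
print(ctrl.current_tool_pos(),ctrl.current_contact_force(),ctrl.current_t())
cv2.imwrite("pics/side3.png",cv2.resize(ctrl.read_camera("side")[110:270,290:490],None,fx=3,fy=3))
E
```

```text
rod tip [ 0.507 -0.106  0.182] [0.003 0.003]
orange cap [array([ 0.559, -0.042,  0.222]), [np.float64(5.562579808249968e-05), np.float64(5.562579808253374e-05)]]
[ 0.45176441 -0.22679909]
[ 0.45230284 -0.22716835  0.07760468] [0.33552227 0.39226799 0.26399513] 5.675
```

View pics/side3.png

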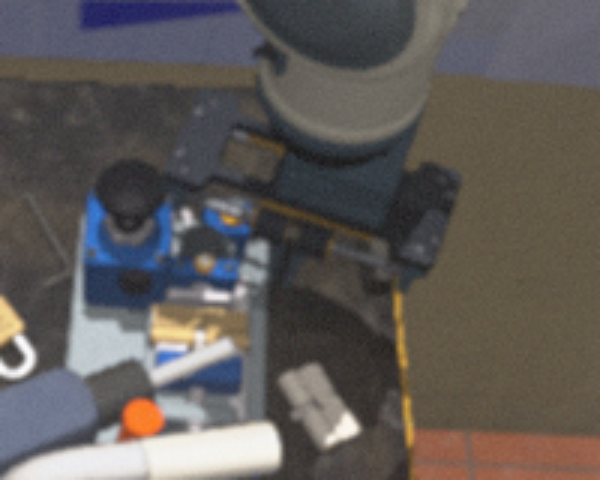

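The gripper is down at the ram side of the knob with no contact, and the vice is undisturbed. Now I'll push the lever round.

```bash
python3 - <<'E'
from h import *
piv=np.array([.4902,-.2793]);r=.0542
def pose(th,d):
    t=np.radians(th);k=piv+r*np.array([np.cos(t),np.sin(t)]);tan=np.array([-np.sin(t),np.cos(t)])
    return [*(k-d*tan),.077]
for th in(160,172,184,196,206,212,216,219,222,225):
    hit=ctrl.move_l(pose(th,.024),vel=.06 if th<210 else .03,ori=R(th-180),contact_N=9 if th>=206 else 20)
    print(th,hit,ctrl.current_contact_force().round(1),(np.array(ctrl.current_tool_pos())-pose(th,.024)).round(4),round(ctrl.current_t(),2))
    if hit:break
E
```

```text
160 False [-0.2 -0.1  0.6] [-0.0001 -0.0006  0.0002] 6.08
172 False [ 0.  -0.6 -0.1] [ 0.0001 -0.0001  0.0001] 6.43
184 False [-0.4 -0.3  0.6] [0.0002 0.0001 0.    ] 6.79
196 False [0.2 0.2 0.1] [0.0003 0.0002 0.    ] 7.15
206 False [-0.6  0.1 -0.3] [ 0.0002  0.0003 -0.    ] 7.47
212 False [-0.   0.6 -0. ] [0.0001 0.0003 0.    ] 7.83
216 False [-0.5  0.3  0.2] [0.0001 0.0001 0.    ] 8.12
219 False [-1.9  4.1  1.4] [-0.0005  0.0008 -0.0002] 8.38
222 False [-8.2 13.8  8.1] [-0.0021  0.0026 -0.0005] 8.62
225 False [-13.8  22.4  16.1] [-0.0037  0.0044 -0.0009] 8.88
```

```bash
python3 - <<'E'
from h import *
piv=np.array([.4902,-.2793]);r=.0542
t=np.radians(216);k=piv+r*np.array([np.cos(t),np.sin(t)]);tan=np.array([-np.sin(t),np.cos(t)]);p=k-.045*tan
ctrl.move_l([*p,.077],vel=.1)
ctrl.move_l([*p,.18],vel=.2)
ctrl.goto([.54,-.27,.25],R(0))
c=campose("wrist");np.savez("w4",T=c[0],K=c[1],D=c[2])
im=ctrl.read_camera("wrist");cv2.imwrite("pics/w4.png",im)
print(ctrl.current_t(),proj(c,[[.5665,-.248,.144],[.51,-.235,.069],[.448,-.313,.095],[.4902,-.2793,.078]]).round(1))
cv2.imwrite("pics/w4crop.png",cv2.resize(im[40:300,190:430],None,fx=2.2,fy=2.2))
E
```

```text
10.9583 [[353.9 174.3]
 [291.3 147.1]
 [228.7 228.7]
 [272.  191.9]]
```

View pics/w4crop.png

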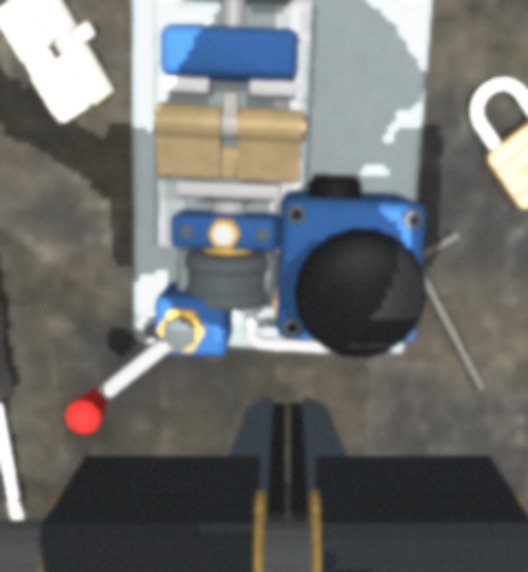

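The lever stands at 219° world, about 1.5 rad, so it is at its shut stop: the knob is at full-image (228.6,227.7) and a shut lever projects to (228.7,228.7). The pin is at (292,147) and the plunger at (354,173), both matching the model. Next is the first stroke, measuring the pin before and after.

```bash
cat >> h.py <<'E'
PX,PY=.567,-.248
UP=.151
P0=np.array([.510,-.2355,.069])
def pin(show=""):
    c=campose("wrist");im=ctrl.read_camera("wrist")
    if show: cv2.imwrite(show,im)
    g=proj(c,P0+[0,.006,.007])[0]
    h=cv2.cvtColor(im,cv2.COLOR_BGR2HSV)
    m=((h[...,2]>190)&(im[...,2]>=im[...,0].astype(int)+5)).astype(np.uint8)
    n,l,st,ce=cv2.connectedComponentsWithStats(m)
    k=[i for i in range(1,n) if 15<st[i,4]<400 and np.hypot(*(ce[i]-g))<40]
    out=[]
    for i in k:
        d=at_z(c,ce[i],.069);o=c[0][:3,3]
        # solve o+t*(d-o)=P0+s*[.03,1,0]+h*z
        A=np.column_stack([d-o,[-.03,-1,0],[0,0,-1]]);t,s,hh=np.linalg.solve(A,P0-o)
        out.append((ce[i].round(1).tolist(),int(st[i,4]),"adv %.1f h %.1f"%(s*1e3,hh*1e3)))
    return g.round(0).tolist(),out
def stroke(depth=.024):
    b=ctrl.move_l([PX,PY,.144-depth-.003],vel=.05,contact_N=28)
    ctrl.sleep(.15)
    z=ctrl.current_tool_pos()[2];f=ctrl.current_contact_force()
    ctrl.move_l([PX,PY,UP],vel=.06);ctrl.sleep(.5)
    print("stroke",b,"z %.4f"%z,f.round(1),"t %.1f"%ctrl.current_t())
E
python3 - <<'E'
from h import *
ctrl.goto([PX,PY,.17],R(0));ctrl.move_l([PX,PY,UP],vel=.1)
print(pin("pics/p0.png"))
stroke()
print(pin("pics/p1.png"))
a=[cv2.imread(f"pics/p{i}.png")[60:260,200:340] for i in(0,1)]
s=ctrl.read_camera("side")[150:250,310:450]
cv2.imwrite("pics/p01.png",np.hstack([cv2.resize(x,(280,400)) for x in a]))
E
```

```text
([242.0, 185.0], [([244.5, 187.2], 183, 'adv 2.5 h -1.0')])
stroke True z 0.1199 [-4.1  1.5 14.5] t 13.8
([242.0, 186.0], [([244.2, 184.6], 221, 'adv 5.3 h -1.5')])
```

View pics/p01.png

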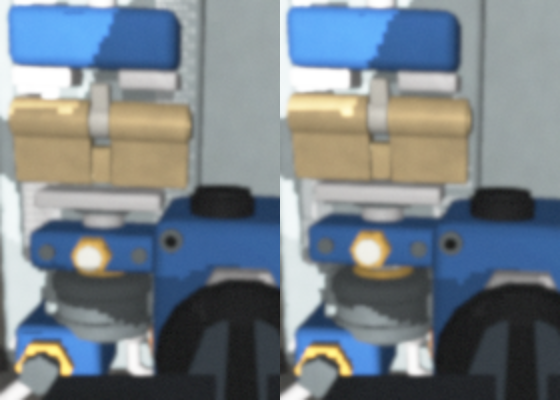

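The pin (left (90,256), right (368,250) in the 2x crop) shifted left by about 3 mm as the ram advanced, but has not risen. The lever is still shut. The second stroke follows.

```bash
python3 - <<'E'
from h import *
stroke();print(pin("pics/p2.png"))
stroke();print(pin("pics/p3.png"))
E
```

```text
stroke True z 0.1199 [-1.9  1.8 13.5] t 15.8
([241.0, 186.0], [([244.2, 180.2], 229, 'adv 8.5 h -2.3')])
stroke True z 0.1199 [-4.1  1.4 14.8] t 17.8
([241.0, 186.0], [([242.5, 176.9], 215, 'adv 12.1 h 2.9')])
```

```bash
python3 - <<'E'
from h import *
stroke();print(pin("pics/p4.png"))
a=[cv2.imread(f"pics/p{i}.png")[120:220,200:290] for i in(2,3,4)]
cv2.imwrite("pics/p234.png",np.hstack([cv2.resize(x,None,fx=2.9,fy=2.9,interpolation=cv2.INTER_CUBIC) for x in a]))
E
```

```text
stroke True z 0.1200 [-3.7  1.7 14.8] t 19.9
([241.0, 186.0], [([241.5, 172.6], 212, 'adv 15.7 h 5.3')])
```

View pics/p234.png

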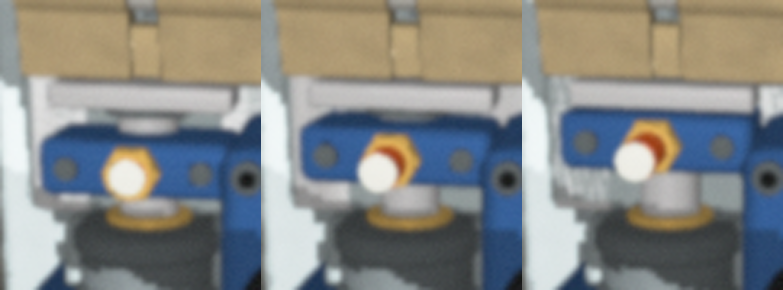

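The pin is now well out, with orange showing and the top offset down-left of the nut. The brass pad bears on the cylinder, and the blue head is closing on the pad. I'll re-measure the stored pictures with a stricter white mask, since the brass biased the centroid.

```bash
python3 - <<'E'
from h import *
c=campose("wrist")
H=[]
ims=[cv2.imread(f"pics/p{i}.png") for i in range(5)]
for i,im in enumerate(ims):
    h=cv2.cvtColor(im,cv2.COLOR_BGR2HSV)
    m=((h[...,2]>170)&(h[...,1]<70)).astype(np.uint8)
    n,l,st,ce=cv2.connectedComponentsWithStats(m)
    k=[j for j in range(1,n) if 20<st[j,4]<300 and abs(ce[j][0]-242)<12 and 160<ce[j][1]<200]
    # ram-head shift: right screw template from p2
    t=cv2.resize(ims[2],None,fx=4,fy=4,interpolation=cv2.INTER_CUBIC)
    g=cv2.resize(im,None,fx=4,fy=4,interpolation=cv2.INTER_CUBIC)
    sh=[]
    for x,y in((222.5,178),(269,180.5)):
        T=t[int(4*y)-22:int(4*y)+22,int(4*x)-22:int(4*x)+22]
        r=cv2.matchTemplate(g[600:860,int(4*x)-40:int(4*x)+40],T,cv2.TM_CCOEFF_NORMED);_,v,_,p=cv2.minMaxLoc(r)
        sh.append(((p[0]+22-40)/4,(p[1]+622-int(4*y))/4,round(v,2)))
    for j in k:
        o=c[0][:3,3];d=at_z(c,ce[j],.069)
        A=np.column_stack([d-o,[-.03,-1,0],[0,0,-1]]);_,s,hh=np.linalg.solve(A,P0-o)
        print(i,ce[j].round(1),st[j,4],"adv %.1f h %.1f"%(s*1e3,hh*1e3),sh)
print("model",[(q.round(1)).tolist() for q in proj(c,[P0+[.0,.003,0],P0+[0,.003,.015],P0+[.0,.0138,0],P0+[0,.0138,.015]])])
E
```

```text
0 [250.3 170. ] 50 adv 11.3 h -28.1 [(0.75, 7.75, 0.97), (0.5, 7.75, 0.97)]
0 [243.9 188.8] 125 adv 2.0 h -1.3 [(0.75, 7.75, 0.97), (0.5, 7.75, 0.97)]
1 [250.  166.7] 55 adv 14.3 h -27.1 [(0.25, 4.5, 0.99), (0.0, 4.5, 0.98)]
1 [243.5 185.5] 125 adv 4.7 h -0.6 [(0.25, 4.5, 0.99), (0.0, 4.5, 0.98)]
2 [249.6 163. ] 31 adv 17.6 h -26.0 [(0.0, 0.0, 1.0), (0.0, 0.0, 1.0)]
2 [243.1 181. ] 130 adv 8.4 h 0.7 [(0.0, 0.0, 1.0), (0.0, 0.0, 1.0)]
2 [249.2 189.9] 33 adv -3.8 h -21.3 [(0.0, 0.0, 1.0), (0.0, 0.0, 1.0)]
3 [243.4 182.5] 243 adv 7.1 h -0.4 [(-0.25, -4.75, 0.97), (0.0, -4.5, 0.97)]
4 [243.5 180. ] 294 adv 8.8 h -1.1 [(-0.75, -9.25, 0.99), (-0.25, -9.25, 0.97)]
model [[243.3, 187.9], [238.9, 192.9], [242.5, 173.8], [237.9, 178.0]]
```

```bash
cat >> h.py <<'E'
S=4
def up(im): return cv2.resize(im,None,fx=S,fy=S,interpolation=cv2.INTER_CUBIC)
_ref=None
def match(g,t,x,y,r,win,mask=None):
    T=t[int(S*y)-r:int(S*y)+r+1,int(S*x)-r:int(S*x)+r+1]
    x0,x1,y0,y1=[int(S*v) for v in win]
    q=cv2.matchTemplate(g[y0:y1,x0:x1],T,cv2.TM_SQDIFF if mask is not None else cv2.TM_CCOEFF_NORMED,mask=mask)
    mn,mx,p,P=cv2.minMaxLoc(q);p=p if mask is not None else P
    return np.array([p[0]+x0+r-int(S*x),p[1]+y0+r-int(S*y)])/S
def measure(im):
    """pin shift relative to the ram head, pixels, against picture p2 (pin in)"""
    t=up(cv2.imread("pics/p2.png"));g=up(im)
    head=np.mean([match(g,t,x,y,22,(x-12,x+12,155,205)) for x,y in((222.5,178),(269,180.5))],0)
    r=30;m=np.zeros((2*r+1,2*r+1,3),np.uint8);cv2.circle(m,(r,r),26,(1,1,1),-1)
    pn=match(g,t,243,181.2,r,(225,255,155,200),m)
    return head,pn,pn-head
E
python3 - <<'E'
from h import *
for i in range(5): print(i,*[v.round(2) for v in measure(cv2.imread(f"pics/p{i}.png"))])
c=campose("wrist")
for a in(.0105,.0138,.017):
  print([(proj(c,P0+[0,a,h])[0]-proj(c,P0+[0,a,0])[0]).round(2).tolist() for h in(.012,.015)])
E
```

```text
0 [0.75 7.75] [0.75 7.5 ] [ 0.   -0.25]
1 [0.12 4.5 ] [0.25 4.5 ] [0.12 0.  ]
2 [0. 0.] [0. 0.] [0. 0.]
3 [-0.25 -4.62] [-3.25 -1.5 ] [-3.    3.12]
4 [-0.5  -9.25] [-4.75 -5.5 ] [-4.25  3.75]
[[-3.56, 3.5], [-4.5, 4.43]]
[[-3.58, 3.31], [-4.53, 4.18]]
[[-3.61, 3.12], [-4.57, 3.94]]
```

The pin is at about 14 mm of 15, so it may not be fully out yet. I'll do one short single-click stroke and check whether it still rises.

```bash
python3 - <<'E'
from h import *
print(measure(ctrl.read_camera("wrist")))
stroke(.013)
im=ctrl.read_camera("wrist");cv2.imwrite("pics/p5.png",im)
print([v.round(2) for v in measure(im)])
E
```

```text
(array([-0.5 , -9.25]), array([-4.75, -5.5 ]), array([-4.25,  3.75]))
stroke False z 0.1282 [ 0.4 -0.1 10.6] t 21.7
[array([ -0.5 , -12.25]), array([-4.75, -8.75]), array([-4.25,  3.5 ])]
```

```bash
python3 - <<'E'
from h import *
ctrl.sleep(1.0)
print([v.round(2) for v in measure(ctrl.read_camera("wrist"))],ctrl.current_contact_force().round(1))
c=campose("wrist")
# absolute check: pin top disc position from p5 match, against fully-out model
u=np.array([243.1,181.0])+[-4.75,-8.75];o=c[0][:3,3];d=at_z(c,u,.069)
b=np.array([243.1,181.0])+[-.5,-12.25];d0=at_z(c,b,.069)
for q in(d0,d):
    A=np.column_stack([q-o,[-.03,-1,0],[0,0,-1]]);_,s,h=np.linalg.solve(A,P0-o);print("adv %.1f h %.1f"%(s*1e3,h*1e3))
ctrl.move_l([PX,PY,.28],vel=.15)
print(ctrl.current_t())
E
```

```text
[array([ -0.5 , -12.38]), array([-5.  , -8.75]), array([-4.5 ,  3.62])] [-0.9  0.8  0.1]
adv 17.7 h 1.0
adv 17.8 h 15.0
23.85
```

The pin stands about 14 to 15 mm out and no longer rises. It stayed out for more than 1 s with the plunger up and the hand clear, so I'm handing in.

```bash
python3 -c "
from bench import ctrl
print(ctrl.sign_off())"
```

```text
the job is handed in; nothing more can be done
None
```

The job is handed in at about 24 s: the lever is at its shut stop, and four full strokes plus one short stroke left the indicator pin fully out (about 14–15 mm measured, no longer rising) with the plunger up. The short stroke went about 16 mm deep and proved unneeded, as the pin did not rise further, so the clamp is probably a few newtons tighter than required; I did not check the brass cylinder for crushing after it.

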